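# Hang the fork bracket on the free branch of the jig tree

## Task

Turn the jig tree gently by its free branch until that branch stands over the pointed tongue of the base plate. Then pick up the loose fork bracket by its lug, push the branch's spring follower back with it, and lower it astride the branch behind the upturned lip pressing it until it sits fully down on the bar, held between follower and lip; let go. No push needs more than 25 N: do not force the bracket, do not spin the tree, and leave the brackets already hanging on it and the other things on the bench where they are.

Things in the scene. Friction and masses are not known exactly. Their poses are not given: they have to be found in the camera images.
- stand: fixed dark steel base plate of the jig tree: disc 170 mm across, 14 mm thick, on the bench. Origin on the bench under the tree's turning axis. A pointed tongue, 20 mm wide and 10 mm thick, sticks out of it along its own -x (towards the robot, within 0.3 rad).
- index (a point): point on top of the tongue, 147 mm from the turning axis along the stand's -x, 10 mm above the bench; the free branch's tip must come to stand above it
- tree: turning part of the jig tree: post and 3 level square steel bars (branches), 120 deg apart, 12 x 12 mm, upper face 150 mm above the bench, ends 150 mm from the axis. Origin on the bench on the turning axis; the free branch runs along its -x, the others carry brackets. Turns either way about z with stiff friction, 0.6 N m (4 N at the tip), and stays put. Hub 54 mm across, top 161 mm high
- free_tip (a point): end of the free branch: 147 mm from the axis, at the bar's upper face (150 mm high), inside the upturned lip there. Lip: 6 mm thick along the bar, 12 mm wide, top 8 mm above the bar, inner face 144 mm from the axis. Axes as tree. The 34 mm of bare bar between lip and follower can be pinched across from above (12 mm wide)
- nest (a point): where saddle of the bracket must end: on the bar's upper face, 124 mm from the axis on the free branch; axes as tree (+x towards the hub)
- follower (a joint): travel (m) of the spring follower on the free branch: 0 = out, front face 110 mm from the axis; 0.011 = at its stop. Aluminium block 10 mm thick, 36 mm wide, from 20 mm below to 25 mm above the bar's upper face, 28 mm sleeve behind. Pushes out with 15 N at 0, 17 N at 6 mm, 18 N at 11 mm. The 40 mm long bracket fits behind the lip once it is back 6 mm
- lug (a point): middle of the lug on top of the loose aluminium fork bracket standing on the bench at the robot's right; grip it here from above: lug 26 mm along the bracket's x, 22 mm along y, 40 mm tall, on a bridge whose top is 21 mm below this point. This point is 84 mm above the underside, 19 mm below the top. Axes as the bracket
- bracket: the loose fork bracket itself (origin under its middle): 103 mm tall, 40 mm long (x), 38 mm wide (y), 0.2 to 0.4 kg. Two cheeks 10 mm thick, 45 mm deep, with an 18 mm wide slot between them, open below and at both ends, running along x; above it an 18 mm thick bridge and the lug. Either way round fits
- saddle (a point): roof of the loose bracket's slot, at its middle: 45 mm above the underside, 39 mm below lug; axes as the bracket. Rests on the bar's upper face when fully seated. While the follower presses on it (15 to 18 N) the bracket sticks by friction and does not drop by its own weight: press it down until it bears on the bar
- hung_a_saddle (a point): roof of the slot of an equal bracket already hanging on another branch, loose, 123.5 mm from the axis; must stay hanging
- hung_b_saddle (a point): the same for the bracket on the third branch; must stay hanging
- angle: bystander: aluminium angle piece, 60 x 50 x 70 mm, origin under its middle
- vblock: bystander: steel V-block, 50 x 50 x 40 mm, origin under its middle
- bush: bystander: steel bush, 48 mm across, 30 mm tall, origin under its middle
- oil: bystander: grey plastic bottle, 56 mm across, 130 mm tall, origin under its middle
- driver: bystander: screwdriver lying on the bench, origin under its middle
- spanner: bystander: spanner lying on the bench, origin under its middle
Mind the look-alikes: they are no part of the job. Leave any pink look-alike of the bracket alone.

How it is judged:
By the outcome, as a careful person would: the job done as asked, in the order asked, and still so for the second after the job is handed in, with the robot touching nothing.
It also fails if it takes over 67 s, if anything falls off the work surface, if the arm or the gripper's body presses on something with over 40 N, if the wrist force passes 120 N, or if a joint passes its speed limit or range.

## Robot

A 6-joint arm with a two-finger parallel gripper is mounted at the origin on the work surface. World frame = base frame: x ahead of the robot, y to its left, z up, the work surface at z = 0. Lengths are in mm, angles in rad, forces in N, time in s.
With the tool pointing down it reaches from about 350 to 975 mm from the base axis. Payload 7.1 kg.
Tool frame: the origin (TCP) lies at the very end of the fingers, on their centre line; the grasp point (between the pads) lies 19 mm behind it (ctrl.grip_point_offset is the distance from the TCP to the grasp point, in mm); z points along the fingers, y is the direction in which the jaws open and shut (so a half turn about z gives the same grasp; the last joint's range is limited). The gripper opens to 88 mm and grips with 3 to 60 N. Pads are 20 mm wide; open, the fingers measure 115 mm over their backs; the gripper's body (75 mm by 178 mm) begins 61 mm behind the grasp point.
Start: joints at [1.305, 0.423, 1.63, -0, 1.089, -0.019], TCP at [152.657, 606.053, 222.675] pointing down, gripper open.
Joint ranges: [-3, 3], [-0.9, 2.11], [0.09, 2.58], [-1.31, 4.45], [0.11, 2.69], [-2.54, 2.54]. Speed limits (rad/s): [2.39, 2.39, 3.01, 3.14, 3.14, 3.14].

## Interface

Orientations are given as a rotation vector (axis times angle).
In Python, from workcell import ctrl gives the robot as it stands.
- The arm moves only by the tool move_arm, never from a script. Its argument "increments" is one flat list of numbers, 5 for each row, row after row: the closure in counts, from 0 (fully open) to 255 (shut), then the shift along the tool's x, y, z in mm, then the turn about the tool's z in degrees. In form: [grip, dx, dy, dz, yaw, grip, dx, dy, dz, yaw, ...]. A call has 1 to 12 rows; each row is the pose to reach, as a shift and turn from the pose measured when the call began, along the tool's axes at that moment; what a row does not reach only later rows make up. A row lasts 1/8 s, in which the tool goes at most 62.5 mm and 10.7 degrees, less where a joint would pass 70% of its speed; a pose out of reach is approached as far as the arm can. A call with a gripper value outside its range is refused whole. The fingers move at their own pace and stop on an object; the grip force is fixed at half the most. Time passes only in rows, so rows that repeat a pose let the fingers close. It gives the time, the measured TCP pose, the force and the opening at its end, in the units of the state.
- ctrl.get_obs(): the state, without advancing time (a new reading comes with each control period).
- ctrl.get_image(name): name is "scene" or "top" or "wrist"; returns a dict with "frame" (400x640x3 uint8, red, green, blue), "vertical_fov" (degrees; the focal length in pixels is half the picture's height over the tangent of half this angle, whatever the lens; pixels are square), "cx", "cy" (the principal point, pixels), "distortion" ([k1, k2, p1, p2, k3] as OpenCV has them; the pictures are not rectified), "pose" (4x4, takes a point from camera to world coordinates); the wrist camera has in their place "mount" (4x4, takes a point from camera to tool coordinates, whose origin is the TCP and whose axes are the flange's). Camera axes: x right, y down, z forward; pixel columns grow to the right and rows downward; lengths in mm; the calibration is good to about 2 mm. A picture is of the moment at which its call begins: read the wrist's pose just before it. There is no depth.
- ctrl.close_job(): hands the job in, once; it reports no verdict.
The state is a dict: "t": time; "qpos": joint angles; "qvel": joint speeds; "joint_torque": joint torques, N m; "ee_pos": TCP position; "orientation": TCP orientation; "ft_force": force on the tool from outside, world axes, zero at the start; "moment": the same for the moment, N m; "width": finger opening in mm.
Only numpy, scipy, OpenCV 4.12 (cv2) and the standard library are available. Lean on these libraries where they do the work, as an engineer would, in place of code of your own. Each camera call takes 0.05 s, during which the arm holds its last target.

## Working session

There is one attempt and no reset: what is moved stays moved. The work goes in short steps, Python scripts to look and compute and a tool call to move; the robot and the scene stay as the last step left them, time stands still between calls to the robot, and variables do not carry over. Pictures are saved under pics/ and viewed, and the job is handed in when it is done.

Besides the shell and the picture viewer there is one more tool, called after "Call:" as name(argument=value, ...) on one line, values as JSON. move_arm: Moves the arm, as the interface text tells. Its arguments: {"type":"object","properties":{"increments":{"type":"array","items":{"type":"number"}}},"required":["increments"]}

```bash
ls; mkdir -p pics; python3 - <<'E'
from workcell import ctrl
import cv2,json,numpy as np
o=ctrl.get_obs();print(o)
for n in ["scene","top","wrist"]:
    d=ctrl.get_image(n);cv2.imwrite(f"pics/{n}0.png",d["frame"][:,:,::-1])
    print(n,{k:(v.tolist() if hasattr(v,'tolist') else v) for k,v in d.items() if k!="frame"})
E
```

```text
pics
{'t': 0.0, 'qpos': array([ 1.30499442e+00,  4.23866469e-01,  1.63067012e+00,  1.18210390e-05,
        1.08862964e+00, -1.89842551e-02]), 'qvel': array([ 1.23046678e-03, -7.22410100e-05, -1.14482363e-03,  8.65797323e-04,
       -9.15750304e-05,  4.94919087e-04]), 'joint_torque': array([ 1.09232482e-03, -5.44622219e+01, -2.73670453e+01,  6.45092083e-02,
        2.27317074e-02, -9.29332464e-05]), 'ee_pos': array([152.51505365, 605.52925409, 221.89352169]), 'orientation': array([-3.86696584e-01, -3.11746628e+00,  2.44422905e-03]), 'ft_force': array([ 0.70589249, -0.41303845,  0.07497517]), 'moment': array([-0.03052111, -0.01569937,  0.02796079]), 'width': 87.78848966852286}
scene {'vertical_fov': 54.55623384600193, 'cx': 320.5631780496935, 'cy': 197.6099399240615, 'distortion': [-0.017070107087679805, 0.0, 0.0, 0.0, 0.0], 'pose': [[0.13316460397649504, 0.6999738789318963, -0.7016436111451584, 1244.4716172800393], [0.9908644412992051, -0.10926177828890848, 0.07905392320409839, -83.68729442454422], [-0.021327147408814407, -0.7057608891247662, -0.7081290279075009, 804.8252983228282], [
[... 219 characters left out ...]
234, 0.21116305243176062, 274.06387799911636], [-0.9996981542101785, -0.023978101973408137, 0.005352671717462229, -10.1445705253166], [-0.00016703142948820048, -0.21123081666109936, -0.9774361944358244, 1433.206292541233], [0.0, 0.0, 0.0, 1.0]]}
wrist {'vertical_fov': 67.42862266592597, 'cx': 314.79744488122213, 'cy': 199.07010036363047, 'distortion': [-0.034951808128972105, 0.0, 0.0, 0.0, 0.0], 'mount': [[0.00023131544711499024, -0.9549228879204964, -0.29685387755382275, 82.36057277004578], [0.9999999436635725, 0.00014868148059088177, 0.00030094296221960874, -0.6382207823254493], [-0.00024324064854823536, -0.29685393044289204, 0.9549228685158769, -163.60834766763602], [0.0, 0.0, 0.0, 1.0]]}
```

View pics/scene0.png

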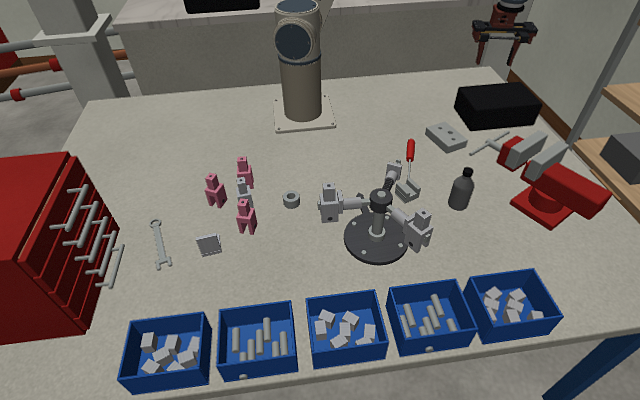

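View pics/top0.png

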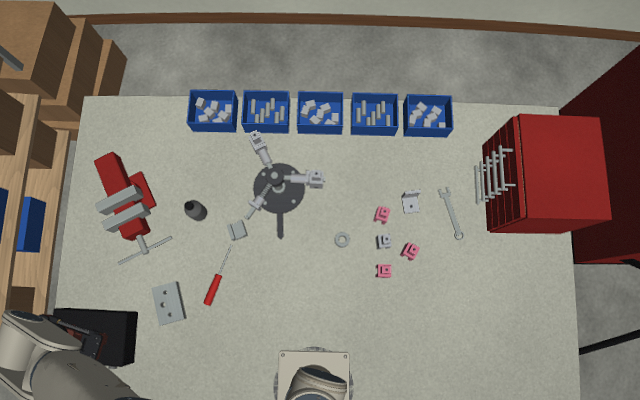

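The top view shows the tree at about (278,188). Its free branch points lower-left to about (248,217) and the tongue points down to (280,238). The silver bracket is at (384,241), between three pink ones. I'll enlarge these.

```bash
python3 - <<'E'
import cv2
a=cv2.imread("pics/top0.png")
cv2.imwrite("pics/t1.png",cv2.resize(a[120:260,220:360],(784,784),interpolation=cv2.INTER_CUBIC)[:600])
cv2.imwrite("pics/t1.png",cv2.resize(a[125:245,220:340],(600,600),interpolation=cv2.INTER_CUBIC))
cv2.imwrite("pics/t2.png",cv2.resize(a[190:290,340:440],(600,600),interpolation=cv2.INTER_CUBIC))
b=cv2.imread("pics/scene0.png")
cv2.imwrite("pics/s1.png",cv2.resize(b[145:275,300:460],(800,650),interpolation=cv2.INTER_CUBIC)[:600])
cv2.imwrite("pics/s2.png",cv2.resize(b[145:245,190:290],(600,600),interpolation=cv2.INTER_CUBIC))
E
```

```text
(no output)
```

View pics/t1.png

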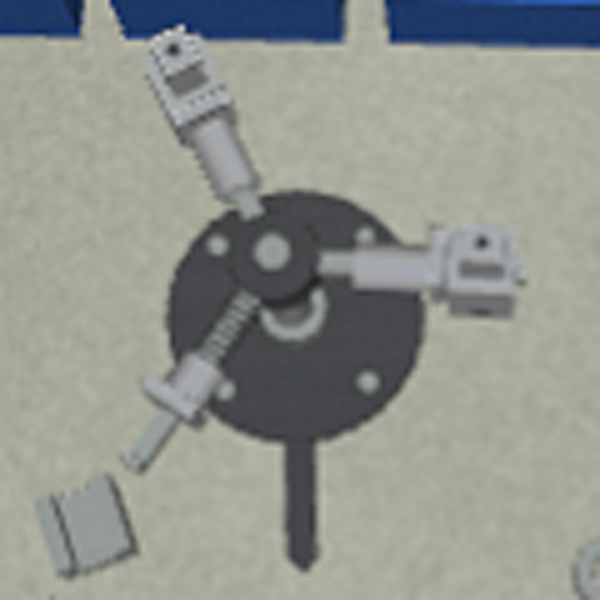

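View pics/t2.png

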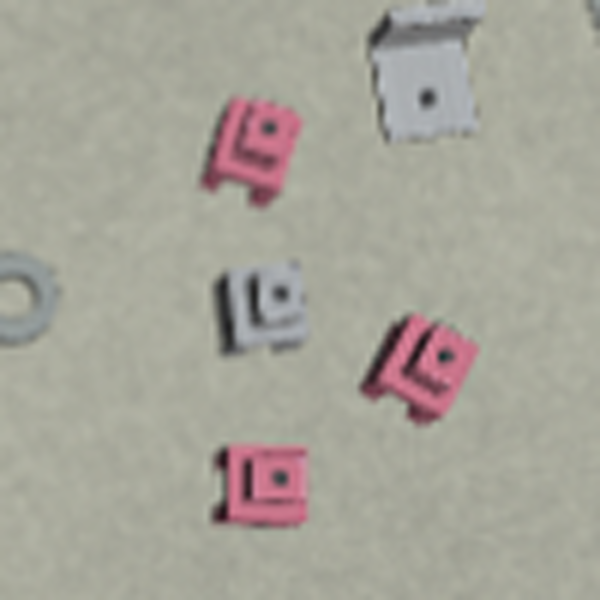

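View pics/s1.png

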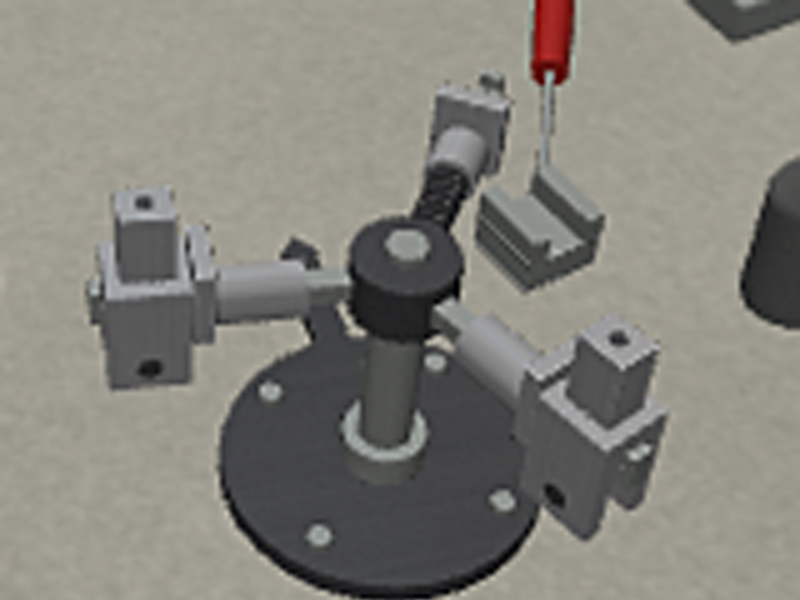

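View pics/s2.png

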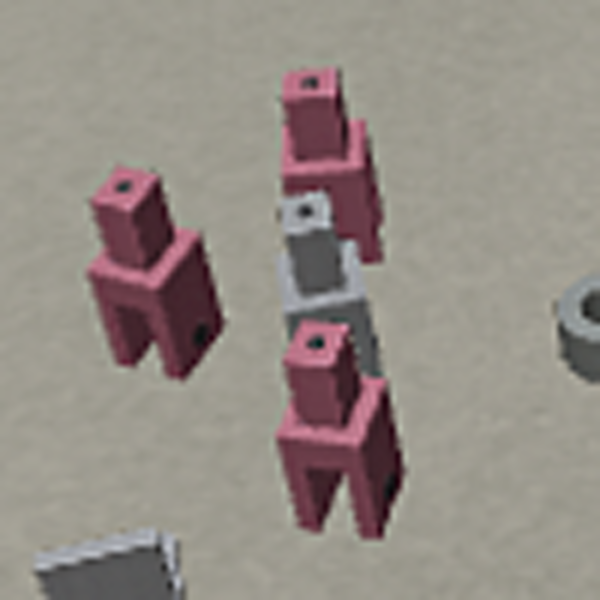

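```bash
cat > h.py <<'E'
import numpy as np,cv2
from scipy.spatial.transform import Rotation as R
from workcell import ctrl
def campose(d,o=None):
    if "pose" in d: return np.array(d["pose"])
    T=np.eye(4);T[:3,:3]=R.from_rotvec(o["orientation"]).as_matrix();T[:3,3]=o["ee_pos"]
    return T@np.array(d["mount"])
def K(d):
    f=200/np.tan(np.radians(d["vertical_fov"])/2)
    return np.array([[f,0,d["cx"]],[0,f,d["cy"]],[0,0,1]])
def px(d,u,v,z,o=None):
    T=campose(d,o);p=cv2.undistortPoints(np.array([[[u,v]]],float),K(d),np.array(d["distortion"]))[0,0]
    r=T[:3,:3]@np.array([p[0],p[1],1]);return T[:3,3]+r*(z-T[2,3])/r[2]
def proj(d,P,o=None):
    T=np.linalg.inv(campose(d,o));return cv2.projectPoints(np.atleast_2d(P).astype(float),cv2.Rodrigues(T[:3,:3])[0],T[:3,3],K(d),np.array(d["distortion"]))[0][:,0]
E
python3 - <<'E'
from h import *
d=ctrl.get_image("top")
t1=lambda u,v,z:px(d,220+u/5-.4,125+v/5-.4,z)
t2=lambda u,v,z:px(d,340+u/6-.4,190+v/6-.4,z)
hub=t1(273,251,161);print("hub",hub)
print("disc",t1(297,316,14))
tip=t1(135,463,156);v=tip-hub;print("tip",tip,np.hypot(*v[:2]),"ang",np.degrees(np.arctan2(v[1],v[0])))
i=t1(303,568,10);w=i-hub;print("tongue end",i,np.hypot(*w[:2]),np.degrees(np.arctan2(w[1],w[0])))
m=t1(300,480,12)-hub;print(np.degrees(np.arctan2(m[1],m[0])))
print("A",t1(172,48,219)-hub,"B",t1(482,242,219)-hub)
print("lug",t2(281,293,103))
# lug top corners
for c in [(260,267),(297,262),(302,310),(262,318)]: print(t2(*c,103))
for c in [(228,270),(300,262),(308,345),(235,350)]: print("br",t2(*c,63))
s=ctrl.get_image("scene")
print("hub s",px(s,300+407/5-.4,145+244/5-.4,161),"lug s",px(s,190+305/6-.4,145+212/6-.4,103))
print("tip s", px(s,300+491/5-.4,145+80/5-.4,158))
print("tongue s", px(s,300+298/5-.4,145+240/5-.4,10))
for n,c in dict(vbl=(236,230),bot=(195,210)).items(): print(n,px(d,*c,40))
E
```

```text
hub [622.05916281 130.71507927 161.        ]
disc [618.67351583 129.23771895  14.        ]
tip [494.16067053 205.75169226 156.        ] 148.2852575812934 ang 149.6003288470118
tongue end [453.95212241 118.66259768  10.        ] 168.5385396451856 -175.89917971595466
-175.93517850686695
A [103.92565687  57.67413863  58.        ] B [  -7.81051353 -123.86129683   58.        ]
lug [ 449.11796661 -207.5897358   103.        ]
[ 461.96492034 -197.1113796   103.        ]
[ 464.89870521 -215.70514981  103.        ]
[ 440.81752547 -218.06688773  103.        ]
[ 436.37858872 -198.03043168  103.        ]
br [ 465.68881091 -186.19989103   63.        ]
br [ 470.67157236 -223.43976034   63.        ]
br [ 427.87147852 -227.30393717   63.        ]
br [ 424.50416013 -189.76590729   63.        ]
hub s [614.64641526 131.01933068 161.        ] lug s [ 449.03319524 -209.96716157  103.        ]
tip s [500.39521673 204.10615123 158.        ]
tongue s [453.85996311 119.44559011  10.        ]
vbl [472.37428634 256.61279634  40.        ]
bot [533.10224938 392.73287599  40.        ]
```

Call:
move_arm(increments=[0, -50, -35, -10, 2, 0, -100, -70, -10, 4, 0, -150, -105, -10, 7, 0, -200, -140, -10, 10, 0, -250, -175, -10, 13, 0, -300, -208, -10, 16, 0, -350, -243, -10, 16.5, 0, -400, -277, -10, 16.5, 0, -430, -298, -10, 16.5, 0, -447, -310, -10, 16.5, 0, -447, -310, -10, 16.5, 0, -447, -310, -10, 16.5])

```text
t: 1.75
ee_pos: [509.5, 196.9, 232.4]
orientation: [-0.829, -3.03, 0.001]
ft_force: [-0.2, -0.5, -0.0]
width: 87.5
```

```bash
python3 - <<'E'
from h import *
o=ctrl.get_obs();d=ctrl.get_image("wrist")
print(o["ee_pos"],o["orientation"],o["t"],R.from_rotvec(o["orientation"]).as_matrix())
cv2.imwrite("pics/w1.png",d["frame"][:,:,::-1])
E
```

```text
[509.48999595 196.86557665 232.386719  ] [-8.28696653e-01 -3.02966018e+00  1.21550764e-03] 1.75 [[-8.60780805e-01  5.08975176e-01 -8.22003889e-04]
 [ 5.08975672e-01  8.60780711e-01 -5.77564047e-04]
 [ 4.13599330e-04 -9.15536027e-04 -9.99999495e-01]]
```

View pics/w1.png

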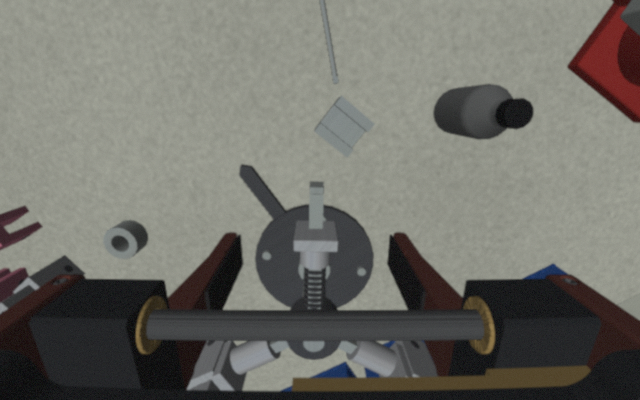

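```bash
python3 - <<'E'
import cv2
a=cv2.imread("pics/w1.png")
cv2.imwrite("pics/w1c.png",cv2.resize(a[150:300,230:400],(680,600),interpolation=cv2.INTER_CUBIC))
E
```

```text
(no output)
```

View pics/w1c.png

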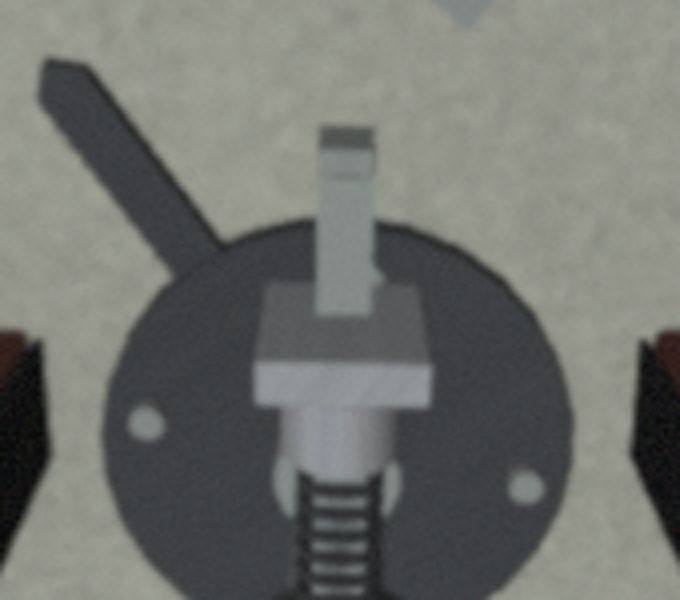

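```bash
python3 - <<'E'
from h import *
o=ctrl.get_obs();d=ctrl.get_image("wrist")
c=lambda u,v,z:px(d,230+u/4-.4,150+v/4-.4,z,o)
T=R.from_rotvec(o["orientation"]).as_matrix();
def tl(p):return T.T@(p-o["ee_pos"])
for n,p in dict(lipout=(347,151,158),lipin=(347,174,158),bar1=(345,195,150),fol0=(344,315,150),folfront=(344,362,175),folback=(344,408,175),spr=(340,560,150)).items():
    P=c(*p);print(n,P.round(1),tl(P).round(1))
C=c(338,424,14);print("disc",C)
l=[c(40,100,10),c(178,278,10),c(90,68,10),c(222,245,10)]
for a,b in ((l[1],l[0]),(l[3],l[2])): v=b-a;print(np.degrees(np.arctan2(v[1],v[0])))
# ellipse fit of disc in image
print("disc l/r",c(104,420,14),c(573,430,14),"top",c(350,220,14))
t=c(55,60,10);print(t)
E
```

```text
lipout [494.  206.8 158. ] [18.3  0.6 74.5]
lipin [498.2 204.3 158. ] [13.3  0.6 74.5]
bar1 [504.  200.4 150. ] [ 6.3  0.2 82.5]
fol0 [527.9 186.1 150. ] [-21.5   0.   82.4]
folfront [527.7 186.2 175. ] [-21.2  -0.   57.4]
folback [536.5 181.  175. ] [-31.5  -0.   57.4]
spr [581.8 153.3 150. ] [-84.6  -0.8  82.4]
disc [612.31892966 134.19137994  14.        ]
-176.0642107254952
-176.50709919784356
disc l/r [568.8543412   63.35655196  14.        ] [656.96258608 204.97970902  14.        ] top [548.71586129 176.47003492  14.        ]
[453.5395916  120.73074692  10.        ]
```

Call:
move_arm(increments=[0, -4, 0, 20, 0.5, 0, -4, 0, 45, 0.5, 0, -4, 0, 70, 0.5, 0, -4, 0, 90, 0.5, 0, -4, 0, 102, 0.5, 100, -4, 0, 102, 0.5, 160, -4, 0, 102, 0.5, 190, -4, 0, 102, 0.5, 205, -4, 0, 102, 0.5, 220, -4, 0, 102, 0.5, 235, -4, 0, 102, 0.5, 255, -4, 0, 102, 0.5])

```text
t: 3.35
ee_pos: [512.8, 194.9, 130.5]
orientation: [-0.841, -3.027, 0.001]
ft_force: [0.0, 0.3, 0.5]
width: 21.3
```

Call:
move_arm(increments=[255, 0, 0, 0, 0, 255, 0, 0, 0, 0])

```text
t: 3.6
ee_pos: [513.0, 195.1, 130.5]
orientation: [-0.841, -3.027, 0.001]
ft_force: [0.8, 1.3, -1.3]
width: 11.7
```

```bash
python3 - <<'E'
from h import *
o=ctrl.get_obs();d=ctrl.get_image("wrist")
print(o["ee_pos"],o["ft_force"],o["width"],R.from_rotvec(o["orientation"]).as_matrix())
cv2.imwrite("pics/w2.png",d["frame"][:,:,::-1])
E
```

```text
[512.98188121 195.14611192 130.50305174] [ 0.79689658  1.32150534 -1.32040509] 11.74335379260695 [[-8.56606802e-01  5.15969663e-01 -3.07092559e-04]
 [ 5.15969741e-01  8.56606764e-01 -2.79121474e-04]
 [ 1.19039351e-04 -3.97547821e-04 -9.99999914e-01]]
```

View pics/w2.png

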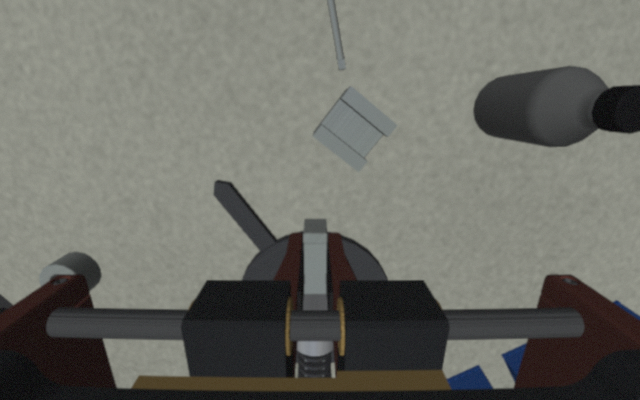

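Call:
move_arm(increments=[255, 0, -2.2, 0, -1, 255, -0.2, -6.6, 0, -3, 255, -0.5, -11.1, 0, -5, 255, -0.9, -15.5, 0, -7, 255, -1.6, -19.9, 0, -9, 255, -2.3, -24.2, 0, -11, 255, -3.3, -28.6, 0, -13, 255, -4.3, -32.9, 0, -15, 255, -5.2, -36.1, 0, -16.5, 255, -5.9, -38.2, 0, -17.5, 255, -5.9, -38.2, 0, -17.5])

```text
t: 5.03
ee_pos: [498.0, 159.1, 130.5]
orientation: [-0.371, -3.119, 0.001]
ft_force: [-1.3, 1.8, -0.5]
width: 12.0
```

Call:
move_arm(increments=[255, 0, -2.2, 0, -1, 255, -0.2, -6.6, 0, -3, 255, -0.5, -11.1, 0, -5, 255, -0.9, -15.5, 0, -7, 255, -1.6, -19.9, 0, -9, 255, -2.3, -24.2, 0, -11, 255, -3.3, -28.6, 0, -13, 255, -4.0, -31.8, 0, -14.5, 255, -5.0, -35.0, 0, -16.0, 255, -5.7, -37.6, 0, -17.2, 255, -5.7, -37.6, 0, -17.2])

```text
t: 6.4
ee_pos: [494.7, 120.8, 130.5]
orientation: [0.101, -3.139, 0.002]
ft_force: [0.1, 1.6, 0.3]
width: 12.0
```

```bash
python3 - <<'E'
from h import *
o=ctrl.get_obs();d=ctrl.get_image("wrist")
M=R.from_rotvec(o["orientation"]).as_matrix()
print(o["ee_pos"],o["ft_force"],o["width"],np.degrees(np.arctan2(M[1,0],M[0,0])))
cv2.imwrite("pics/w3.png",d["frame"][:,:,::-1])
cv2.imwrite("pics/w3c.png",cv2.resize(d["frame"][150:330,220:420,::-1],(660,594),interpolation=cv2.INTER_CUBIC))
E
```

```text
[494.65287958 120.83460773 130.49124238] [0.08923757 1.61304446 0.25051311] 12.004073473999709 -176.32992384475654
```

View pics/w3.png

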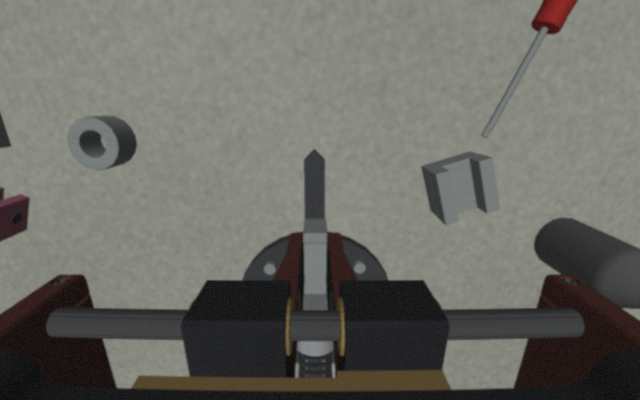

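The tongue tip at (314,150) lines up with the lip at (315,235). Now the numbers.

View pics/w3c.png

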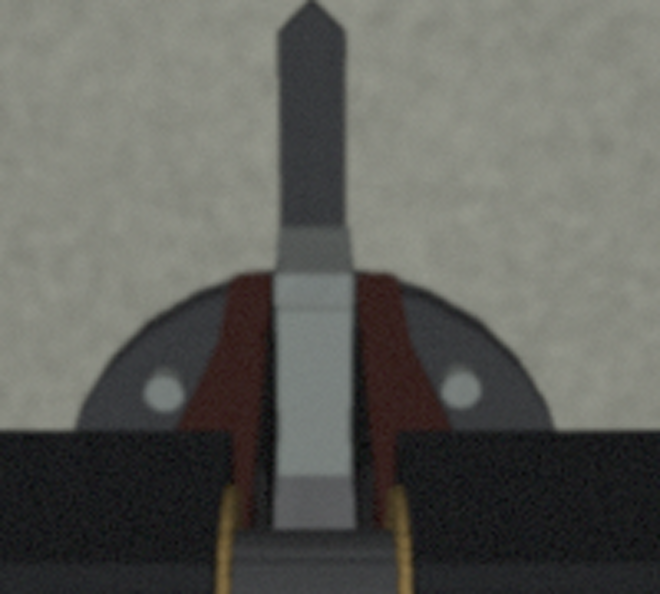

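```bash
python3 - <<'E'
from h import *
o=ctrl.get_obs();d=ctrl.get_image("wrist")
M=R.from_rotvec(o["orientation"]).as_matrix()
for n,u,v,z in (("tonguetip",314.5,150.5,10),("tongue mid",314.6,190,10),("lip",315.6,233,158),("bar",316,270,150)):
    p=px(d,u,v,z,o);print(n,p,M.T@(p-o["ee_pos"]))
E
```

```text
tonguetip [452.33462524 117.3231475   10.        ] [ 42.29438652  -0.6631625  120.54794301]
tongue mid [491.01212249 119.89224235  10.        ] [  3.53181106  -0.5669861  120.49758609]
lip [472.0467089  119.39306334 158.        ] [ 22.682229    -0.03951107 -27.47849088]
bar [497.37497304 121.27102041 150.        ] [ -2.72459445   0.22860401 -19.51173975]
```

Call:
move_arm(increments=[200, 0, 0, 0, 0, 120, 0, 0, 0, 0, 100, 0, 0, 0, 0, 100, 0, 0, -10, 0, 100, 0, 0, -40, 0, 100, 0, 0, -80, 0])

```text
t: 7.25
ee_pos: [494.2, 120.8, 211.3]
orientation: [0.1, -3.137, 0.003]
ft_force: [-0.2, -0.2, -0.1]
width: 53.5
```

Call:
move_arm(increments=[100, 10, -50, 0, 0, 100, 20, -100, 0, 0, 100, 30, -150, 0, 0, 100, 40, -200, 0, -1, 100, 50, -250, 0, -2, 100, 60, -300, 0, -2, 100, 66, -326, 0, -2, 100, 66, -326, 0, -2, 100, 66, -326, 0, -2])

```text
t: 8.38
ee_pos: [449.1, -208.2, 212.3]
orientation: [0.155, -3.135, 0.002]
ft_force: [-0.0, -0.7, 0.7]
width: 53.3
```

```bash
python3 - <<'E'
from h import *
o=ctrl.get_obs();d=ctrl.get_image("wrist")
M=R.from_rotvec(o["orientation"]).as_matrix()
print(o["ee_pos"],o["t"],o["width"],np.degrees(np.arctan2(M[1,0],M[0,0])))
cv2.imwrite("pics/w4.png",d["frame"][:,:,::-1])
t=ctrl.get_image("top");cv2.imwrite("pics/t4.png",cv2.resize(t["frame"][125:245,220:340,::-1],(600,600),interpolation=cv2.INTER_CUBIC))
E
```

```text
[ 449.10852503 -208.17357031  212.2676982 ] 8.375 53.302418158283956 -174.34965131574336
```

View pics/w4.png

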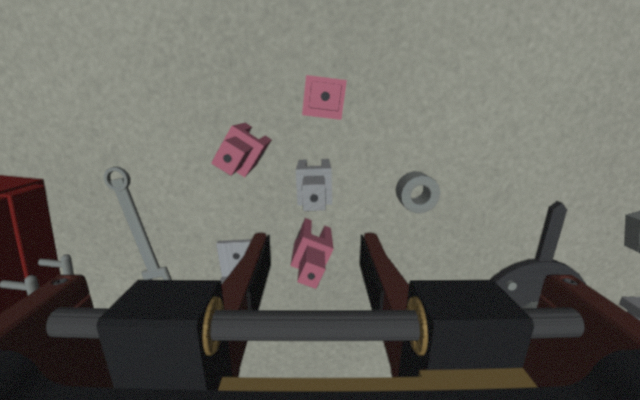

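View pics/t4.png

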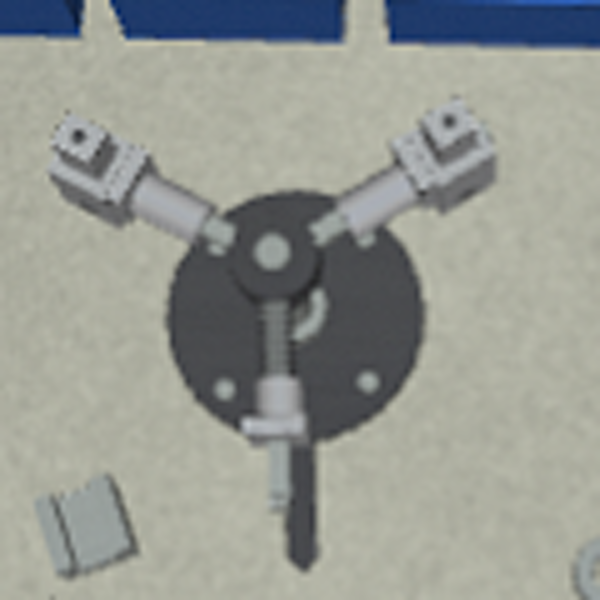

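The tree is in place and both hung brackets are still on. In the wrist view the silver lug's hole is at (314,198), and the slot runs along the picture's vertical, which is tool x. I'll measure it.

```bash
python3 - <<'E'
import cv2
a=cv2.imread("pics/w4.png")
cv2.imwrite("pics/w4c.png",cv2.resize(a[140:240,264:364],(600,600),interpolation=cv2.INTER_CUBIC))
E
```

```text
(no output)
```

View pics/w4c.png

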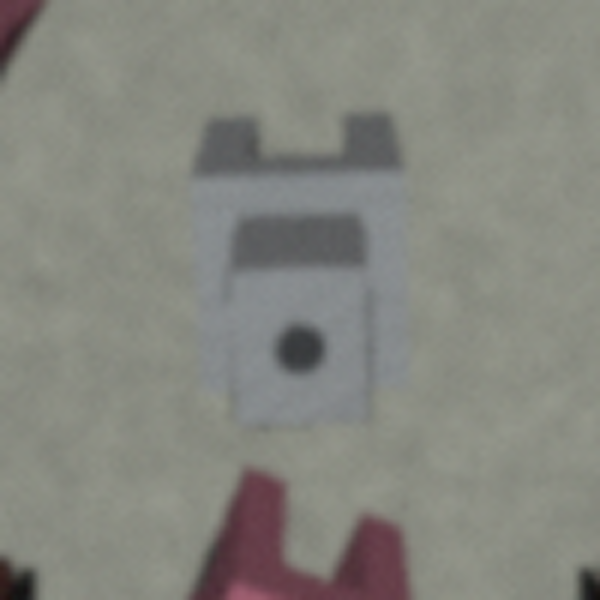

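```bash
python3 - <<'E'
from h import *
o=ctrl.get_obs();d=ctrl.get_image("wrist")
M=R.from_rotvec(o["orientation"]).as_matrix()
for u,v,z in ((300,349,103),(230,268,103),(370,266,103),(238,426,103),(374,423,103),(192,178,63),(406,176,63),(200,118,0),(392,113,0)):
    p=px(d,264+u/6-.4,140+v/6-.4,z,o);print(z,p.round(1),(M.T@(p-o["ee_pos"])).round(1))
E
```

```text
103 [ 450.1 -209.3  103. ] [ -1.   -1.5 109.1]
103 [ 438.  -221.5  103. ] [ 12.3 -12.4 109.2]
103 [ 435.5 -199.7  103. ] [ 12.6   9.5 109.2]
103 [ 463.9 -217.9  103. ] [-13.9 -11.5 109.1]
103 [ 461.2 -196.2  103. ] [-13.4  10.4 109.1]
63 [ 432.6 -230.4   63. ] [ 18.4 -20.7 149.2]
63 [ 428.5 -192.8   63. ] [ 18.8  17.1 149.2]
0 [ 432.7 -232.6    0. ] [ 18.3 -22.9 212.2]
0 [ 427.7 -192.6    0. ] [ 19.4  17.5 212.2]
```

Call:
move_arm(increments=[100, -0.8, -1.2, 40, -1.3, 100, -0.8, -1.2, 80, -1.3, 100, -0.8, -1.2, 110, -1.3, 100, -0.8, -1.2, 130, -1.3, 100, -0.8, -1.2, 140, -1.3, 100, -0.8, -1.2, 145, -1.3, 140, -0.8, -1.2, 145, -1.3, 170, -0.8, -1.2, 145, -1.3, 190, -0.8, -1.2, 145, -1.3, 210, -0.8, -1.2, 145, -1.3, 255, -0.8, -1.2, 145, -1.3, 255, -0.8, -1.2, 145, -1.3])

```text
t: 10.02
ee_pos: [450.1, -209.3, 67.6]
orientation: [0.193, -3.133, 0.003]
ft_force: [-0.5, -0.3, 5.8]
width: 22.1
```

```bash
python3 - <<'E'
from h import *
o=ctrl.get_obs();d=ctrl.get_image("wrist")
M=R.from_rotvec(o["orientation"]).as_matrix()
print(o["ee_pos"],o["t"],o["width"],o["ft_force"],np.degrees(np.arctan2(M[1,0],M[0,0])))
cv2.imwrite("pics/w5.png",d["frame"][:,:,::-1])
E
```

```text
[ 450.14018795 -209.25123791   67.59479158] 10.025 22.129891554296247 [-0.46625823 -0.26073471  5.83074269] -172.95866941696866
```

View pics/w5.png

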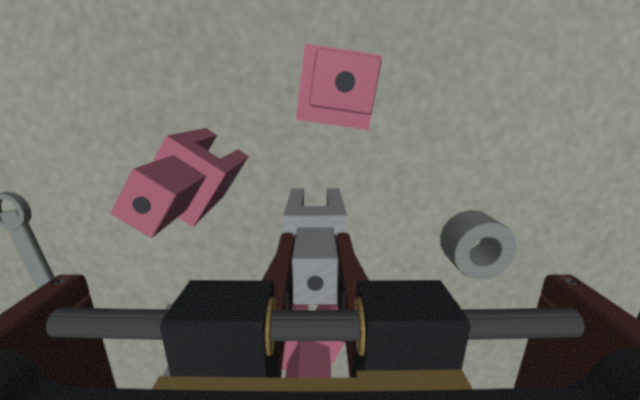

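```bash
python3 - <<'E'
from h import *
d=ctrl.get_image("wrist")
M0=R.from_rotvec(ctrl.get_obs()["orientation"]).as_matrix()
a=np.radians(-176.33);M=np.array([[np.cos(a),np.sin(a),0],[np.sin(a),-np.cos(a),0],[0,0,-1]])
o=dict(ee_pos=np.array([494.653,120.835,130.49]),orientation=R.from_matrix(M).as_rotvec())
for n,u,v,z in (("lipout",315,271,158),("lipin",315,310,158),("fol",315,475,150)):
    p=px(d,220+u/3.3-.4,150+v/3.3-.4,z,o);print(n,p,M.T@(p-o["ee_pos"]))
print(M0)
c=o["ee_pos"][:2]
for r in (150,134,130,122.5):
    print(r,c+(r-127)*M[:2,0])
E
```

```text
lipout [471.31161305 119.06257915 158.        ] [ 23.40697237  -0.27470877 -27.51      ]
lipin [477.69626211 119.47526764 158.        ] [ 17.00900039  -0.27154665 -27.51      ]
fol [512.31448563 121.72297012 150.        ] [-17.68210549  -0.24435889 -19.51      ]
[[-0.992465   -0.12250858 -0.00220777]
 [-0.12250431  0.99246601 -0.00197737]
 [ 0.00243339 -0.00169201 -0.99999561]]
150 [471.70016678 119.36277478]
134 [487.66735511 120.38693146]
130 [491.65915219 120.64297062]
122.5 [499.14377172 121.12304406]
```

Call:
move_arm(increments=[255, 0, 0, -5, 0, 255, 0, 0, -30, 0, 255, 0, 0, -70, 0, 255, 0, 0, -110, 0, 255, 0, 0, -150, 0, 255, 0, 0, -185, 0, 255, 0, 0, -185, 0])

```text
t: 11.0
ee_pos: [451.7, -209.5, 254.7]
orientation: [-0.193, 3.134, -0.007]
ft_force: [1.0, -0.4, -3.4]
width: 21.5
```

Call:
move_arm(increments=[255, -6, 25, 0, 1, 255, -16, 70, 0, 2, 255, -28, 120, 0, 3, 255, -40, 170, 0, 3.4, 255, -51, 220, 0, 3.4, 255, -63, 270, 0, 3.4, 255, -71, 305, 0, 3.4, 255, -75, 320, 0, 3.4, 255, -75, 322.5, 0, 3.4, 255, -75, 322.5, 0, 3.4, 255, -75, 322.5, 0, 3.4])

```text
t: 12.38
ee_pos: [486.5, 118.7, 253.3]
orientation: [-0.098, 3.138, -0.007]
ft_force: [0.8, 0.4, -2.7]
width: 21.9
```

```bash
python3 - <<'E'
from h import *
o=ctrl.get_obs();d=ctrl.get_image("wrist")
M=R.from_rotvec(o["orientation"]).as_matrix()
print(o["ee_pos"],o["t"],o["width"],o["ft_force"],np.degrees(np.arctan2(M[1,0],M[0,0])))
a=np.radians(-176.33);e=np.array([np.cos(a),np.sin(a)]);n=np.array([np.sin(a),-np.cos(a)])
v=o["ee_pos"][:2]-[494.653,120.835];print("r",127.2+v@e,"lat",v@n)
cv2.imwrite("pics/w6.png",d["frame"][:,:,::-1])
d=ctrl.get_image("scene");cv2.imwrite("pics/s6.png",cv2.resize(d["frame"][120:280,300:460,::-1],(600,600),interpolation=cv2.INTER_CUBIC))
E
```

```text
[486.48241392 118.74534652 253.26731468] 12.375 21.947897832883157 [ 0.81800123  0.42920632 -2.65099001] -176.439893106418
r 135.48758870009817 lat -1.5623706509291113
```

View pics/w6.png

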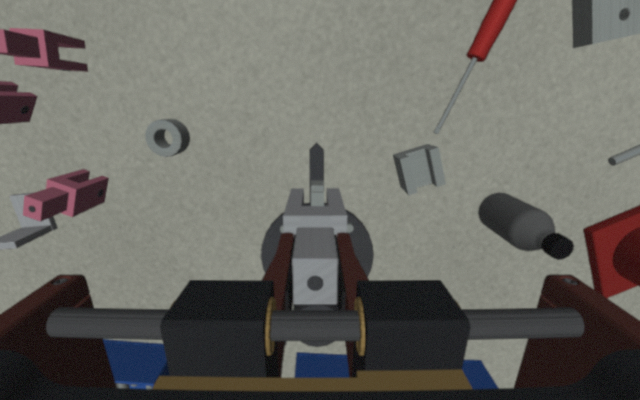

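View pics/s6.png

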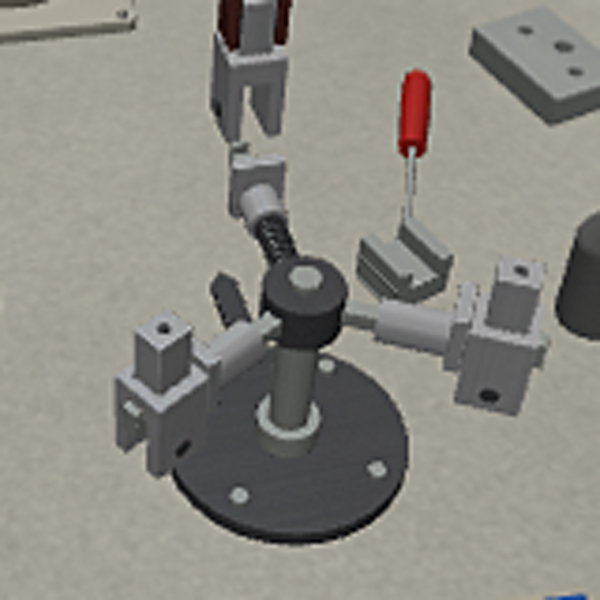

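Call:
move_arm(increments=[255, 1, 1.5, 8, 0.1, 255, 1, 1.5, 20, 0.1, 255, 1, 1.5, 32, 0.1, 255, 1, 1.5, 44, 0.1, 255, 1, 1.5, 54, 0.1, 255, 1, 1.5, 62, 0.1, 255, 1, 1.5, 67, 0.1, 255, 1, 1.5, 68, 0.1, 255, 1, 1.5, 68, 0.1])

```text
t: 13.6
ee_pos: [485.9, 120.2, 185.7]
orientation: [-0.095, 3.137, -0.007]
ft_force: [-0.0, 0.7, -3.0]
width: 21.9
```

```bash
cat > st.py <<'E'
from h import *
import sys
o=ctrl.get_obs();d=ctrl.get_image("wrist")
M=R.from_rotvec(o["orientation"]).as_matrix()
print(o["ee_pos"],o["t"],o["width"],o["ft_force"],o["moment"],np.degrees(np.arctan2(M[1,0],M[0,0])),M[:2,2])
a=np.radians(-176.33);e=np.array([np.cos(a),np.sin(a)]);n=np.array([np.sin(a),-np.cos(a)])
v=o["ee_pos"][:2]-[494.653,120.835];print("r",127.2+v@e,"lat",v@n)
s=sys.argv[1]
cv2.imwrite(f"pics/w{s}.png",cv2.resize(d["frame"][130:330,220:420,::-1],(600,600),interpolation=cv2.INTER_CUBIC))
d=ctrl.get_image("scene");cv2.imwrite(f"pics/s{s}.png",cv2.resize(d["frame"][120:220,330:430,::-1],(600,600),interpolation=cv2.INTER_CUBIC))
E
python3 st.py 7
```

```text
[485.89456236 120.15024739 185.67147022] 13.6 21.88089847581829 [-0.01245569  0.69559373 -2.96259547] [0.04615651 0.07295966 0.02087072] -176.53098536948693 [ 0.00287633 -0.00423991]
r 135.98430732823203 lat -0.12272259856442175
```

View pics/w7.png

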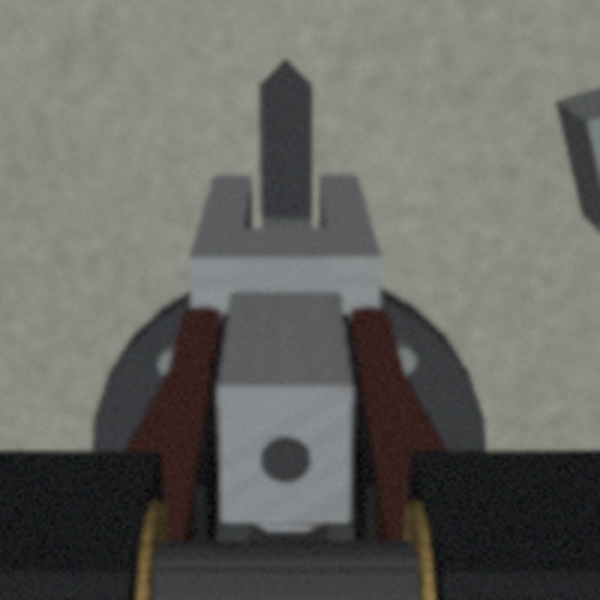

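View pics/s7.png

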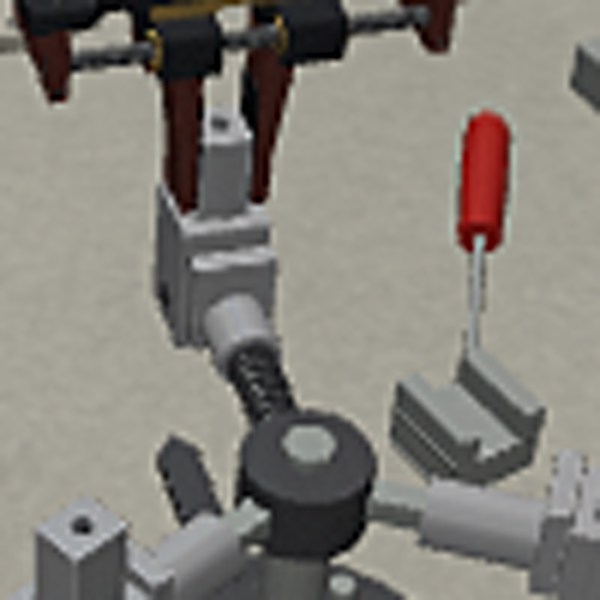

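Call:
move_arm(increments=[255, -2, 0, 0, 0.1, 255, -4, 0, 0, 0.1, 255, -5, 0, 0, 0.1, 255, -6, 0, 0, 0.1, 255, -7, 0, 0, 0.1, 255, -8, 0, 0, 0.1, 255, -9, 0, 0, 0.1, 255, -9, 0, 0, 0.1])

```text
t: 14.7
ee_pos: [492.1, 120.4, 185.1]
orientation: [0.092, -3.137, 0.008]
ft_force: [-9.6, -0.1, 1.3]
width: 21.8
```

```bash
python3 st.py 8
```

```text
[492.13186746 120.37034076 185.11660525] 14.7 21.844233692997403 [-9.62952577 -0.12720749  1.32035496] [0.06509014 1.79186135 0.06381987] -176.63913924756116 [-0.00303141 -0.00499155]
r 129.74570511992263 lat -0.3023291754239619
```

View pics/w8.png

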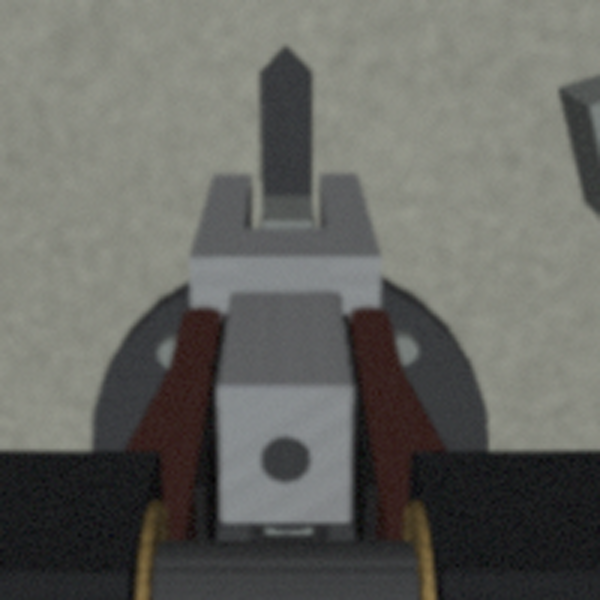

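Call:
move_arm(increments=[255, -3, 0, 0, 0, 255, -4, 0, 0, 0, 255, -5, 0, 0, 0, 255, -6, 0, 0, 0, 255, -7, 0, 0, 0, 255, -8, 0, 0, 0, 255, -9, 0, 0, 0, 255, -10, 0, 0, 0, 255, -10, 0, 0, 0])

```text
t: 15.92
ee_pos: [497.1, 120.5, 184.1]
orientation: [0.092, -3.126, 0.009]
ft_force: [-17.0, 0.7, 7.1]
width: 21.8
```

```bash
python3 st.py 9
```

```text
[497.10614142 120.51929989 184.10160999] 15.925 21.76279735416775 [-16.9941575    0.70628174   7.07572235] [0.07791264 3.00177351 0.01256836] -176.64323945985754 [-0.01369003 -0.00629329]
r 124.77209720931744 lat -0.47207777125109407
```

View pics/w9.png

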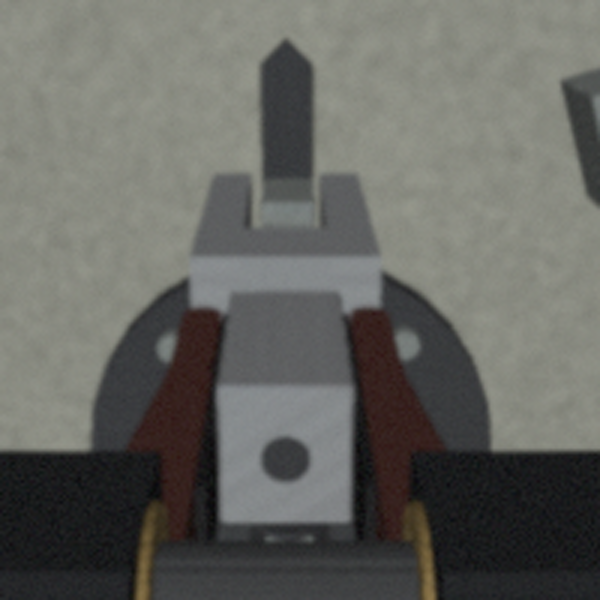

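View pics/s9.png

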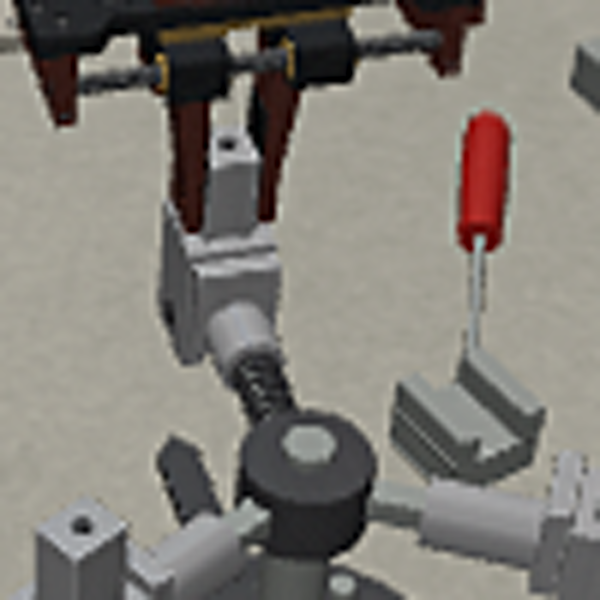

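Call:
move_arm(increments=[255, -5, 0.3, -1, 0, 255, -5.5, 0.3, -1, 0, 255, -6, 0.3, -1, 0, 255, -6.5, 0.3, -1, 0, 255, -7, 0.3, -1, 0, 255, -7.5, 0.3, -1, 0, 255, -7.5, 0.3, -1, 0])

```text
t: 16.9
ee_pos: [499.4, 120.7, 184.0]
orientation: [0.091, -3.115, 0.011]
ft_force: [-17.1, -0.8, 7.6]
width: 21.9
```

```bash
python3 st.py 10
```

```text
[499.35733881 120.69527525 184.02219194] 16.9 21.92805153582361 [-17.06384486  -0.84445034   7.6351324 ] [-2.25137917e-02  3.09260245e+00 -1.02715820e-03] -176.6456909025373 [-0.02488851 -0.0078461 ]
r 122.51425227053987 lat -0.44056196498809674
```

View pics/w10.png

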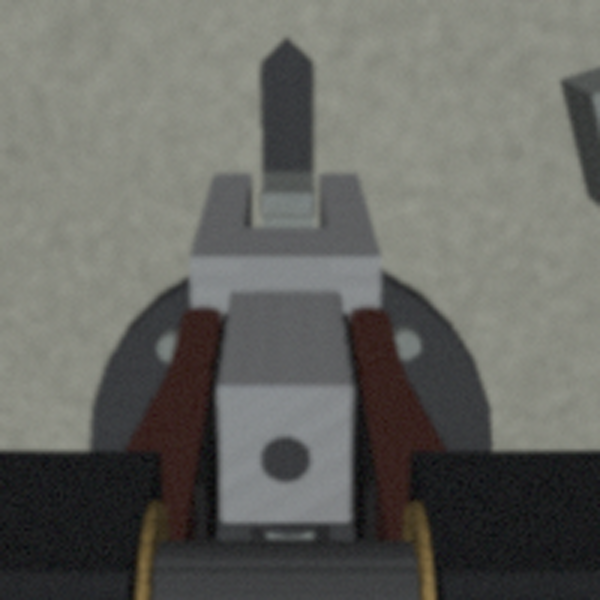

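Call:
move_arm(increments=[255, -5.3, 0.3, 1, 0, 255, -5.3, 0.3, 2, 0, 255, -5.3, 0.3, 3.5, 0, 255, -5.4, 0.3, 5, 0, 255, -5.4, 0.3, 6.5, 0, 255, -5.5, 0.3, 8, 0, 255, -5.5, 0.3, 9.5, 0, 255, -5.5, 0.3, 11, 0, 255, -5.5, 0.3, 12, 0, 255, -5.5, 0.3, 13, 0, 255, -5.5, 0.3, 13, 0])

```text
t: 18.38
ee_pos: [500.1, 120.7, 172.7]
orientation: [0.091, -3.106, 0.013]
ft_force: [-23.5, -3.0, 32.9]
width: 22.1
```

```bash
python3 st.py 11
```

```text
[500.10176549 120.65788203 172.72206232] 18.375 22.076953198721878 [-23.4765661   -3.04770156  32.90905483] [-0.5058286   4.21059296  0.08766513] -176.64433773549408 [-0.03369615 -0.00922876]
r 121.77374574253572 lat -0.5255290962028571
```

View pics/w11.png

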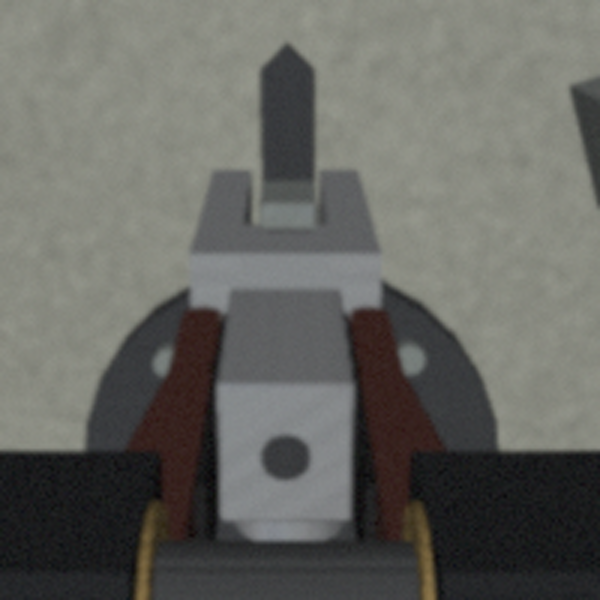

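View pics/s11.png

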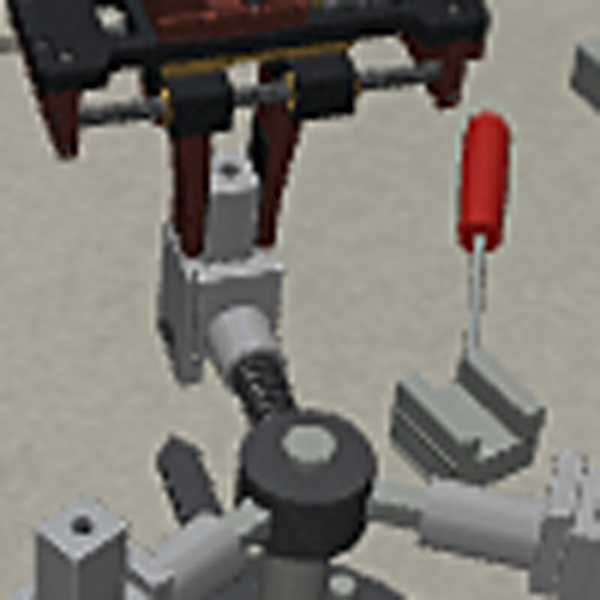

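Call:
move_arm(increments=[255, -4, 0.3, 2, 0, 255, -3, 0.3, 2, 0, 255, -2, 0.3, 2, 0, 255, -1, 0.3, 2, 0, 255, 0, 0.3, 2, 0, 255, 1, 0.3, 1.5, 0, 255, 2, 0.3, 1.5, 0, 255, 2, 0.3, 1.5, 0])

```text
t: 19.48
ee_pos: [499.2, 120.7, 172.8]
orientation: [0.092, -3.109, 0.013]
ft_force: [-3.0, -2.7, 8.7]
width: 22.0
```

```bash
python3 st.py 12
```

```text
[499.22881897 120.6744753  172.79582524] 19.475 22.03212629896893 [-3.04588229 -2.73878591  8.72775549] [-0.44662725  0.4132352   0.02653995] -176.63038454275969 [-0.03072292 -0.00935177]
r 122.64383995368041 lat -0.45309273045607706
```

View pics/w12.png

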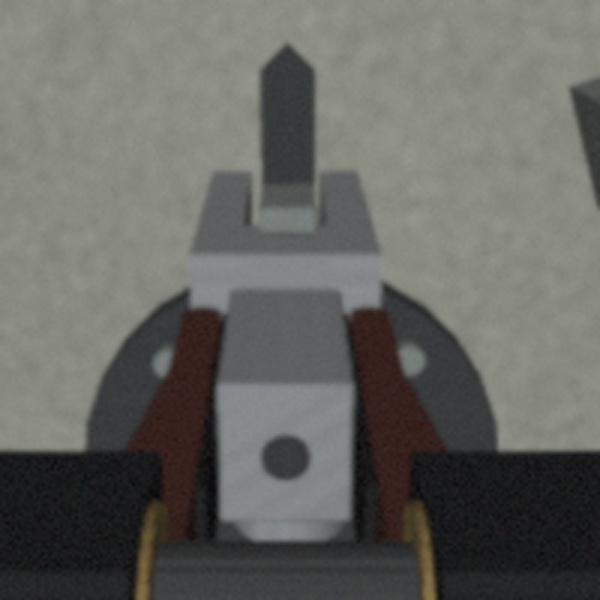

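Call:
move_arm(increments=[220, 1, 0.3, 0.5, 0, 180, 0, 0, 0, 0, 150, 0, 0, 0, 0, 130, 0, 0, 0, 0, 130, 0, 0, 0, 0])

```text
t: 20.2
ee_pos: [499.2, 120.7, 172.7]
orientation: [0.092, -3.109, 0.013]
ft_force: [-0.4, 0.1, 1.4]
width: 42.7
```

```bash
python3 st.py 13
```

```text
[499.20086376 120.73240791 172.70178854] 20.2 42.74750199958187 [-0.40323549  0.12179271  1.39640551] [ 0.01899862  0.0167975  -0.0184095 ] -176.62839944179885 [-0.03095543 -0.00933937]
r 122.66802957762188 lat -0.3934895134678956
```

View pics/w13.png

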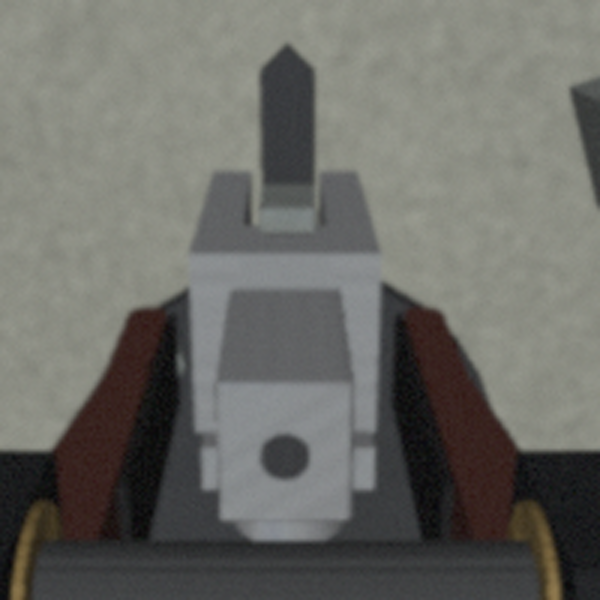

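View pics/s13.png

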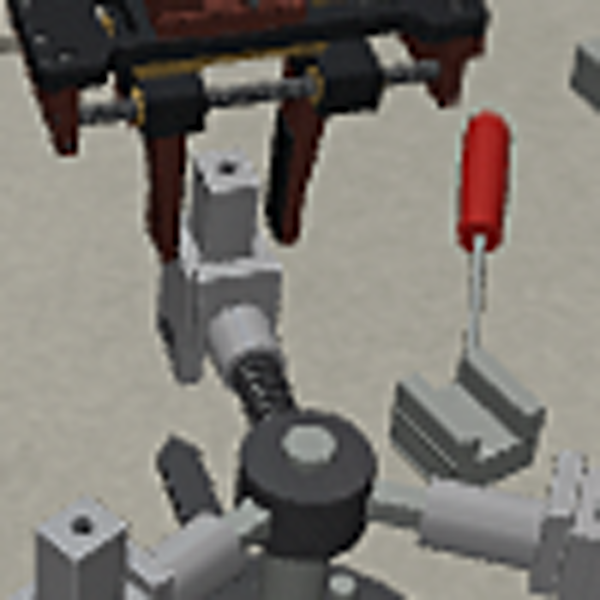

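Call:
move_arm(increments=[130, 0, 0.3, -10, 0, 130, 0, 0.3, -30, 0, 130, 0, 0.3, -55, 0, 130, 4, 0.3, -65, 0, 200, 10, 0.3, -65, 0, 255, 10, 0.3, -65, 0, 255, 10, 0.3, -65, 0, 255, 10, 0.3, -65, 0, 255, 10, 0.3, -65, 0, 255, 10, 0.3, -65, 0])

```text
t: 21.55
ee_pos: [491.3, 121.0, 237.9]
orientation: [0.092, -3.109, 0.013]
ft_force: [-0.2, -0.4, 0.1]
width: 0.6
```

```bash
python3 st.py 14; python3 - <<'E'
from h import *
d=ctrl.get_image("scene");cv2.imwrite("pics/s14b.png",cv2.resize(d["frame"][130:200,345:405,::-1],(600,700),interpolation=cv2.INTER_CUBIC)[:600])
E
```

```text
[491.27178842 121.02895106 237.9019629 ] 21.55 0.5902928491149931 [-0.15238884 -0.38901432  0.07370919] [0.04739854 0.01289947 0.01862466] -176.62938506626568 [-0.03103121 -0.00941234]
r 130.56186286153823 lat 0.4099839654768276
```

View pics/w14.png

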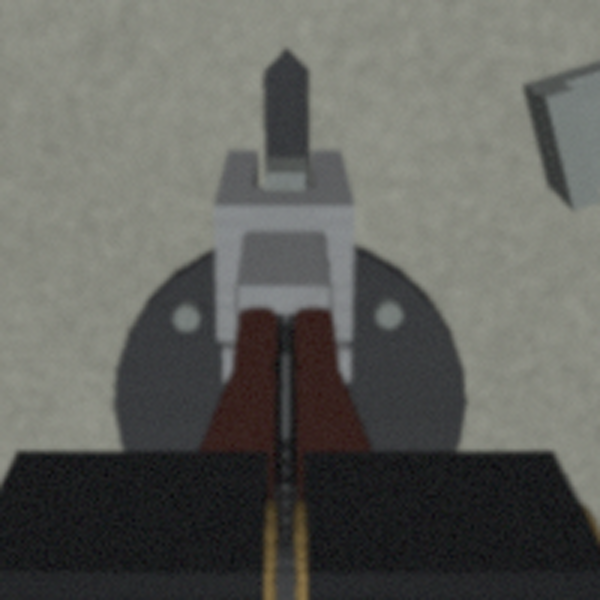

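View pics/s14b.png

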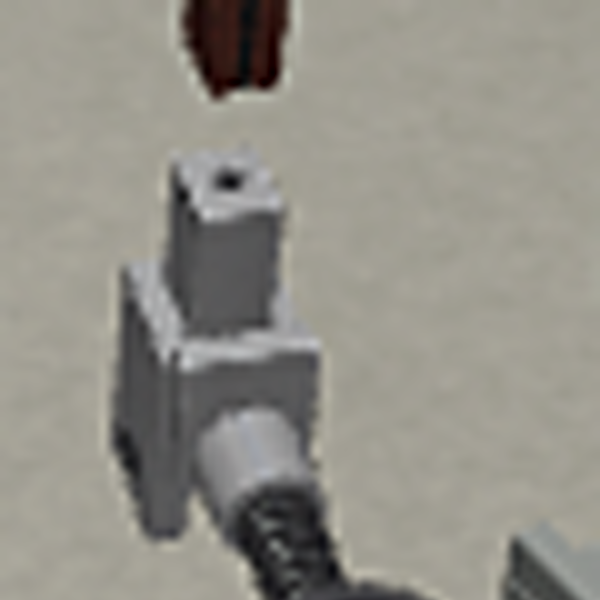

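Call:
move_arm(increments=[255, 0, -0.6, 10, 0, 255, 0, -0.6, 20, 0, 255, 0, -0.6, 25, 0, 255, 0, -0.6, 27, 0, 255, 0, -0.6, 28, 0, 255, 0, -0.6, 28.5, 0, 255, 0, -0.6, 29, 0, 255, 0, -0.6, 29.5, 0, 255, 0, -0.6, 29.5, 0])

```text
t: 22.82
ee_pos: [490.5, 120.2, 209.1]
orientation: [0.092, -3.11, 0.013]
ft_force: [-1.3, -0.3, 4.7]
width: 0.4
```

Call:
move_arm(increments=[255, 0, 0, 0.5, 0, 255, 0, 0, 0.8, 0, 255, 0, 0, 1.1, 0, 255, 0, 0, 1.4, 0, 255, 0, 0, 1.4, 0])

```text
t: 23.45
ee_pos: [490.5, 120.2, 208.9]
orientation: [0.092, -3.11, 0.013]
ft_force: [-4.5, -1.4, 12.3]
width: 0.3
```

Call:
move_arm(increments=[255, 0, 0, 1.0, 0, 255, 0, 0, 1.4, 0, 255, 0, 0, 1.8, 0, 255, 0, 0, 2.1, 0, 255, 0, 0, 2.3, 0, 255, 0, 0, 2.3, 0])

```text
t: 24.2
ee_pos: [490.4, 120.2, 208.7]
orientation: [0.092, -3.11, 0.013]
ft_force: [-8.5, -1.6, 20.8]
width: 0.3
```

```bash
python3 st.py 15; python3 - <<'E'
from h import *
d=ctrl.get_image("scene");cv2.imwrite("pics/s15b.png",cv2.resize(d["frame"][130:200,345:405,::-1],(600,700),interpolation=cv2.INTER_CUBIC)[:600])
E
```

```text
[490.36187878 120.2265685  208.69149014] 24.2 0.3031074506072434 [-8.46547487 -1.60163391 20.83228807] [-0.26102218  1.44711032 -0.00764933] -176.62902074374196 [-0.02968352 -0.00900077]
r 131.52126686877028 lat -0.3325099915091218
```

View pics/s15b.png

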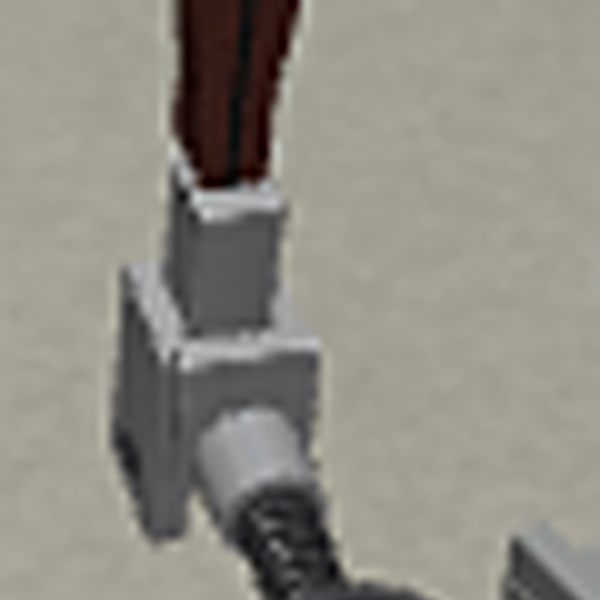

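View pics/w15.png

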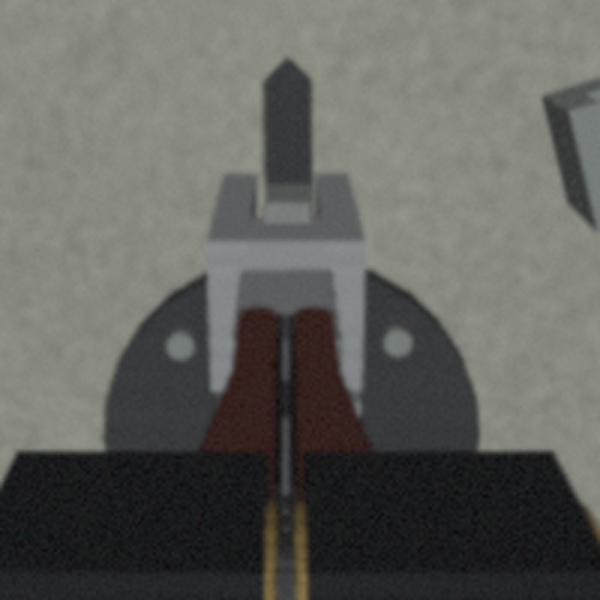

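Call:
move_arm(increments=[255, 1, 0, 1.4, 0, 255, 2, 0, 1.5, 0, 255, 3, 0, 1.6, 0, 255, 4, 0, 1.6, 0, 255, 4, 0, 1.6, 0])

```text
t: 24.98
ee_pos: [488.6, 120.3, 208.6]
orientation: [0.092, -3.116, 0.012]
ft_force: [3.9, -0.8, 5.9]
width: 0.1
```

```bash
python3 st.py 16
```

```text
[488.57414272 120.27821545 208.55877775] 24.975 0.055890635150094146 [ 3.88660768 -0.78980651  5.85938135] [-0.0412221  -0.60199335 -0.03025046] -176.62256405620283 [-0.02435708 -0.0082017 ]
r 133.3020308557632 lat -0.16653634842826787
```

View pics/w16.png

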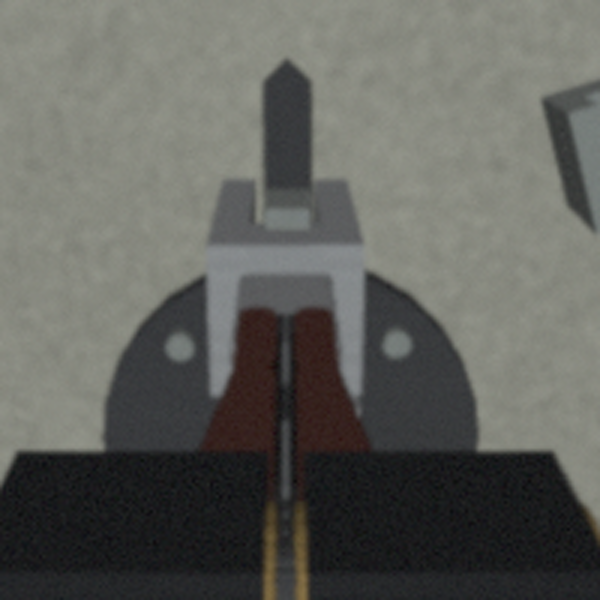

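Call:
move_arm(increments=[255, 0, 0, 0.8, 0, 255, 0, 0, 1.2, 0, 255, 0, 0, 1.6, 0, 255, 0, 0, 1.9, 0, 255, 0, 0, 1.9, 0])

```text
t: 25.7
ee_pos: [488.9, 120.3, 208.4]
orientation: [0.092, -3.117, 0.011]
ft_force: [-5.5, -1.1, 16.7]
width: 0.5
```

Call:
move_arm(increments=[255, 0, 0, 0, 0, 255, 0, 0, -10, 0, 255, 0, 0, -40, 0, 255, 0, 0, -80, 0, 255, 40, 0, -100, 0, 255, 40, 0, -100, 0, 255, 40, 0, -100, 0])

```text
t: 26.58
ee_pos: [451.7, 118.8, 309.4]
orientation: [0.092, -3.118, 0.011]
ft_force: [-0.3, 0.9, 0.4]
width: 0.5
```

```bash
python3 st.py 17; python3 - <<'E'
from h import *
d=ctrl.get_image("scene");cv2.imwrite("pics/s17b.png",cv2.resize(d["frame"][130:200,345:405,::-1],(600,700),interpolation=cv2.INTER_CUBIC)[:600])
d=ctrl.get_image("wrist");cv2.imwrite("pics/w17f.png",d["frame"][:,:,::-1])
E
```

```text
[451.65840765 118.80578227 309.42078667] 26.575 0.4690105799902079 [-0.3010355   0.90935119  0.42483491] [ 0.01467268 -0.03830333 -0.02965247] -176.6109661095935 [-0.02239933 -0.0079073 ]
r 170.23631187717857 lat 0.727018558732872
```

View pics/s17b.png

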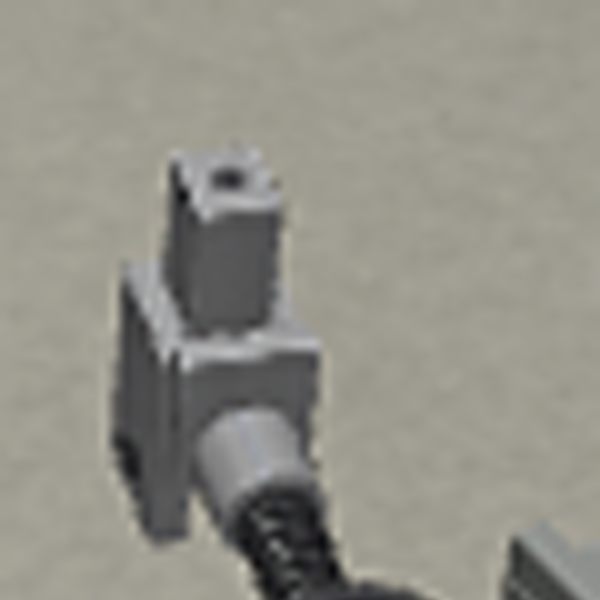

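View pics/w17f.png

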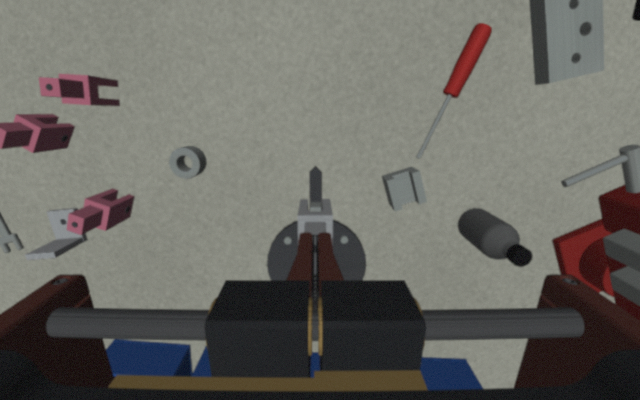

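Call:
move_arm(increments=[255, -15, -1, 20, 0, 255, -31, -1, 50, 0, 255, -31.5, -1, 80, 0, 255, -31.5, -1, 92, 0, 255, -31.5, -1, 97, 0, 255, -31.5, -1, 99, 0, 255, -31.5, -1, 99.5, 0, 255, -31.5, -1, 100, 0, 255, -31.5, -1, 100, 0])

```text
t: 27.9
ee_pos: [481.1, 118.9, 208.7]
orientation: [0.092, -3.117, 0.011]
ft_force: [-0.5, 0.8, 3.9]
width: 0.6
```

```bash
python3 st.py 18
```

```text
[481.1111364  118.85053678 208.65180654] 27.9 0.5878288031246834 [-0.50703533  0.77048533  3.90691328] [-0.00297323  0.09761442 -0.00549233] -176.6253408519805 [-0.02297941 -0.00804891]
r 140.8411179757606 lat -1.113581752127228
```

View pics/w18.png

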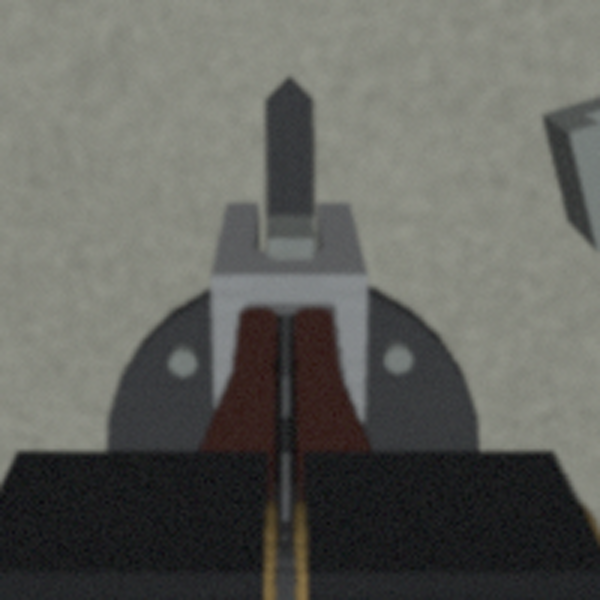

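Call:
move_arm(increments=[255, 0, 0.5, 0.6, 0, 255, 0, 0.5, 1.0, 0, 255, 0, 0.5, 1.4, 0, 255, 0, 0.5, 1.8, 0, 255, 0, 0.5, 2.1, 0, 255, 0, 0.5, 2.1, 0])

```text
t: 28.75
ee_pos: [481.3, 119.1, 208.4]
orientation: [0.092, -3.118, 0.012]
ft_force: [-5.3, -2.5, 17.9]
width: 1.0
```

```bash
python3 st.py 19
```

```text
[481.27635896 119.10002333 208.38304676] 28.75 0.9645592973182299 [-5.28462931 -2.51966086 17.87426419] [-0.55736356  1.05336623  0.03786037] -176.61959773753878 [-0.02207617 -0.00840964]
r 140.66026466741485 lat -0.8751826901279004
```

View pics/w19.png

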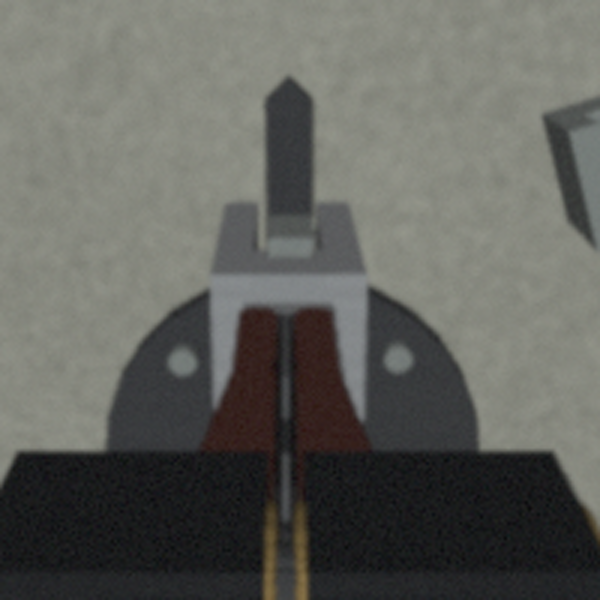

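Call:
move_arm(increments=[255, 0, 0, 0, 0, 255, 0, 0, -10, 0, 255, 0, 0, -40, 0, 255, 0, 0, -80, 0, 255, 30, -40, -110, 0, 255, 30, -90, -120, 0, 255, 30, -140, -120, 0, 255, 30, -190, -120, 0, 255, 30, -240, -120, 0, 255, 30, -260, -120, 0, 255, 30, -260, -120, 0])

```text
t: 30.22
ee_pos: [469.3, -142.2, 331.0]
orientation: [0.088, -3.118, 0.012]
ft_force: [0.4, 1.3, -0.0]
width: 0.3
```

```bash
python3 - <<'E'
from h import *
d=ctrl.get_image("top");cv2.imwrite("pics/t20.png",cv2.resize(d["frame"][125:245,220:340,::-1],(600,600),interpolation=cv2.INTER_CUBIC))
cv2.imwrite("pics/t20f.png",d["frame"][:,:,::-1])
d=ctrl.get_image("scene");cv2.imwrite("pics/s20.png",cv2.resize(d["frame"][125:265,300:460,::-1],(686,600),interpolation=cv2.INTER_CUBIC))
E
```

```text
(no output)
```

View pics/t20.png

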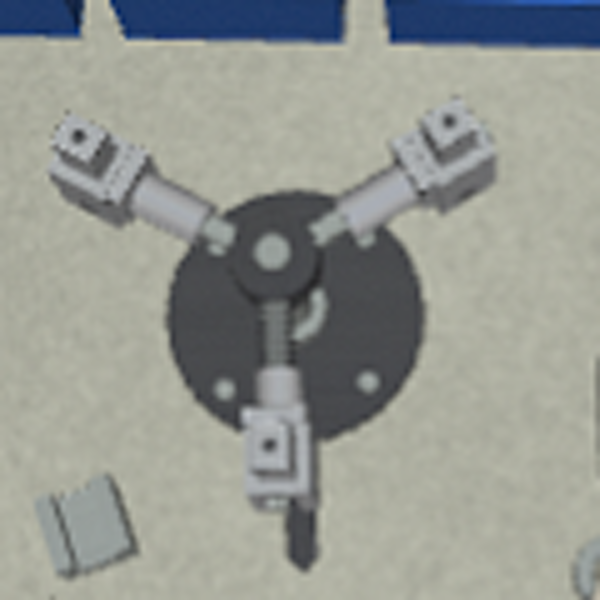

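View pics/s20.png

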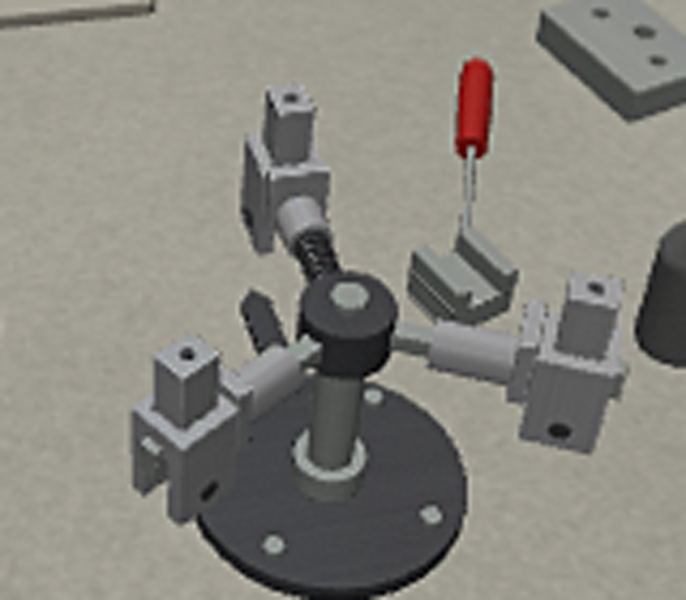

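View pics/t20f.png

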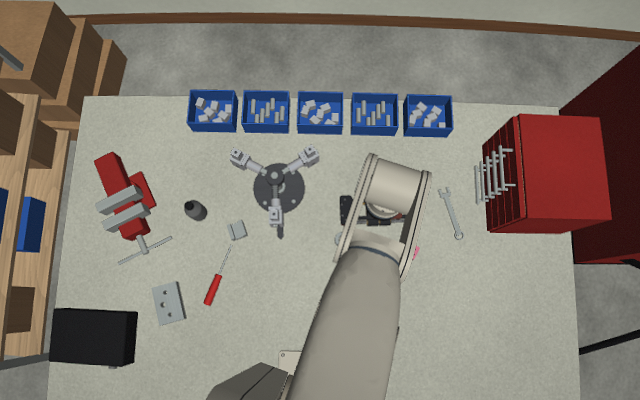

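```bash
python3 - <<'E'
from h import *
a=np.radians(-176.33);e=np.array([np.cos(a),np.sin(a)]);ax=np.array([494.653,120.835])-127.2*e;print(ax)
for n,sc,off,uv in (("top",5,(220,125),(268,445)),("scene",686/160,(300,125),(290,98))):
    d=ctrl.get_image(n)
    for nm,P in (("seated",[*(ax+124*e),208]),("tilt2deg",[*(ax+122*e),208.7])):
        print(n,nm,(proj(d,P)[0]-off+.4)*sc,"seen",uv)
    hub=[*ax,161];print("hub",(proj(d,hub)[0]-off+.4)*sc, "seen", (273,251) if n=="top" else (349,295))
E
```

```text
[621.59214721 128.97704555]
top seated [271.82758709 444.07787593] seen (268, 445)
top tilt2deg [271.63640985 440.32003185] seen (268, 445)
hub [275.90271223 251.83052019] seen (273, 251)
scene seated [290.43062028  99.341157  ] seen (290, 98)
scene tilt2deg [291.47774045 100.45958187] seen (290, 98)
hub [348.42997285 304.1709068 ] seen (349, 295)
```

```bash
python3 -c "
from workcell import ctrl
print(ctrl.close_job())"
```

```text
the job is handed in; nothing more can be done
None
```

The bracket is on the free branch, held between follower and lip, and the job was handed in at about 30 s. I went over the 25 N guideline once, on the way to seating it.

- **Tree:** I pinched the free branch and turned it gently by about 35° until it stood over the tongue. The wrist camera put the two in line to within about 1 mm.
- **Bracket:** I gripped the silver bracket by its lug and pushed the follower back about 7 mm (about 17 N). I lowered it behind the lip, let go, and then pressed on the lug top with closed fingers.

**Last checks**
- **Seating:** under 18 N the lug top stood at about 208.2 mm, against 208 mm when fully seated. The lug's position in the last top view fits an upright, seated bracket at 124 mm; the scene view could not settle it, because the hub there read about 9 px (enlarged crop) off.
- **Surroundings:** both hung brackets were still hanging and everything visible in the last pictures was in place. The arm hid the pink brackets in that final view; I last saw them undisturbed just after the first press.

**What went less well**
- **Force:** when the bracket first met the bar, the wrist force reached 33 N downward and 23 N sideways. I eased off at once; the later presses stayed at or below about 21 N.
- **Tilt:** the push tilted the tool and bracket by about 2°. The presses on the lug corrected most of it; a few tenths of a degree could remain, which my measurements cannot resolve.

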